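# Level the inked blocks, palest first

### The arm

A 7-joint arm with a two-finger parallel gripper is mounted at the origin on the work surface. World frame = base frame: x ahead of the robot, y to its left, z up, the work surface at z = 0. Lengths are in m, angles in degrees, forces in N, time in s.
With the tool pointing down it reaches from about 0.4 to 0.875 m from the base axis. Payload 4.4 kg.
Tool frame: the origin (TCP) lies between the finger pads; the fingertips stand 11 mm ahead of it and the grasp point (between the pads) lies 8 mm behind it (tip_extent is the distance from the TCP to the fingertips, in m); z points along the fingers, y is the direction in which the jaws open and shut (so a half turn about z gives the same grasp; the last joint's range is limited). The gripper opens to 85 mm and grips with 20 to 120 N. Pads are 22 mm wide; open, the fingers measure 114 mm over their backs; the gripper's body (76 mm by 85 mm) begins 54 mm behind the grasp point. The pads swing forward as they close: fully open they stand 13 mm farther back than shut.
Start: joints at [-68.056, 36.005, 2.206, 86.941, -1.547, 57.084, -1.146], TCP at [0.282, 0.586, 0.242] pointing down, gripper open.
Joint ranges: [-175.42, 175.42], [-21.48, 121.26], [-71.46, 75.88], [10.55, 141.38], [-63.04, 243.04], [13.31, 113.54], [-168.57, 168.57]. Speed limits (degrees/s): [147.25, 147.25, 180, 180, 180, 180, 180].

### API

Orientations are given as [roll, pitch, yaw] about the fixed x, y, z axes, in that order (R = Rz(yaw) Ry(pitch) Rx(roll)).
In Python, from workcell import observe, camera, camera_model, hand_in, tip_extent gives the robot as it stands.
- The arm moves only by the tool arm_command, never from a script. Its argument "steps" is a list of rows, each a list of 3 entries, a list of its own where there are three numbers: the opening in per cent of the stroke, from 0 (shut) to 100 (fully open), then the shift along the tool's x, y, z each as a share of 50 mm, from -1 to 1, then the turn, a rotation vector about the tool's x, y, z each as a share of 4 degrees, from -1 to 1. In form: [[jaw, [tx, ty, tz], [wx, wy, wz]], ...]. A call has 1 to 10 rows; each row shifts and turns the commanded pose from where the row before left it, along the tool's axes as they then stand; what a row does not reach is not made up. A row lasts 1/8 s, in which the tool goes at most 62.5 mm and 10.7 degrees, less where a joint would pass 70% of its speed; a pose out of reach is approached as far as the arm can. A call with a number of a shift or a turn outside -1 to 1 is refused whole. A call with a gripper value outside its range is refused whole. The fingers move at their own pace and stop on an object; the grip force is fixed at half the most. Time passes only in rows, so rows that do not move let the fingers close. It gives the time, the measured TCP pose, the force and the opening at its end, in the units of the state.
- observe(): the state, without advancing time (a new reading comes with each control period).
- camera(name): name is "side" or "top"; returns the picture (400x640x3 uint8, red, green, blue); there is no depth.
- camera_model(name): a dict with "intrinsics" (3x3 intrinsics, pixels), "pose" (4x4, takes a point from camera to world coordinates). Camera axes: x right, y down, z forward; pixel columns grow to the right and rows downward; lengths in m; the calibration is good to about 2 mm. A picture is of the moment at which its call begins. camera_model takes no time and is no camera call.
- hand_in(): hands the job in, once; it reports no verdict.
The state is a dict: "time": time; "joints": joint angles; "qvel": joint speeds; "effort": joint torques, N m; "tool_pos": TCP position; "eef_rot": TCP orientation; "ft_force": force on the tool from outside, world axes, zero at the start; "wrist_torque": the same for the moment, N m; "opening": finger opening in m.
Only numpy, scipy, OpenCV 4.12 (cv2) and the standard library are available. Lean on these libraries where they do the work, as an engineer would, in place of code of your own. Each camera call takes 0.05 s, during which the arm holds its last target.

### The job

Before the blocks are rolled up, gently tap the three printing blocks down level with the tops of their frames, in this order: yellow, then orange, then plum, without going back to a paler one, so that no dark ink is carried onto a paler block. Only touch them from above with the fingertips: lift nothing, and do not drive a block down below its frame. Leave the green block and its frame untouched, brush against no other block or frame on the way, and leave everything else on the bench where it is.

Things in the scene. Friction and masses are not known exactly. Their poses are not given: they have to be found in the camera images.
- yellow_frame: The fixed pale-wood square frame that holds the yellow block: 98 x 98 mm outside, 40 mm high, sides 16 mm thick, opening 66 x 66 mm. It is fast to the bench. Origin: centre of its underside, on the bench; z up, x and y along its sides. Its flat top edge is always at z = 40 mm.
- yellow_top (a point): Centre of the flat top face, 62 x 62 mm, of the wooden printing block whose inked face is yellow. It moves with the block; the block is level with its frame when this point is 40 mm above the bench.
- yellow_block (a joint): How far the yellow block has been pushed down into its frame, in m (down is positive). At 0 its face stands 12 mm above the frame's top edge; at 0.012 it is level. It starts between 0 and 0.004 (8 to 12 mm proud). The felt lining holds it: it slides at a steady push of about 3 N and stays wherever it is left, both ways. There is no stop at level: it can be pushed on down to 0.022 (10 mm below level), and pulled up to -0.02.
- orange_frame: The fixed pale-wood square frame that holds the orange block: 98 x 98 mm outside, 40 mm high, sides 16 mm thick, opening 66 x 66 mm. It is fast to the bench. Origin: centre of its underside, on the bench; z up, x and y along its sides. Its flat top edge is always at z = 40 mm.
- orange_top (a point): Centre of the flat top face, 62 x 62 mm, of the wooden printing block whose inked face is orange. It moves with the block; the block is level with its frame when this point is 40 mm above the bench.
- orange_block (a joint): How far the orange block has been pushed down into its frame, in m (down is positive). At 0 its face stands 12 mm above the frame's top edge; at 0.012 it is level. It starts between 0 and 0.004 (8 to 12 mm proud). The felt lining holds it: it slides at a steady push of about 3 N and stays wherever it is left, both ways. There is no stop at level: it can be pushed on down to 0.022 (10 mm below level), and pulled up to -0.02.
- plum_frame: The fixed pale-wood square frame that holds the plum block: 98 x 98 mm outside, 40 mm high, sides 16 mm thick, opening 66 x 66 mm. It is fast to the bench. Origin: centre of its underside, on the bench; z up, x and y along its sides. Its flat top edge is always at z = 40 mm.
- plum_top (a point): Centre of the flat top face, 62 x 62 mm, of the wooden printing block whose inked face is plum. It moves with the block; the block is level with its frame when this point is 40 mm above the bench.
- plum_block (a joint): How far the plum block has been pushed down into its frame, in m (down is positive). At 0 its face stands 12 mm above the frame's top edge; at 0.012 it is level. It starts between 0 and 0.004 (8 to 12 mm proud). The felt lining holds it: it slides at a steady push of about 3 N and stays wherever it is left, both ways. There is no stop at level: it can be pushed on down to 0.022 (10 mm below level), and pulled up to -0.02.
- green_frame: The fixed pale-wood square frame that holds the green block: 98 x 98 mm outside, 40 mm high, sides 16 mm thick, opening 66 x 66 mm. It is fast to the bench. Origin: centre of its underside, on the bench; z up, x and y along its sides. Its flat top edge is always at z = 40 mm.
- green_top (a point): Centre of the flat top face, 62 x 62 mm, of the wooden printing block whose inked face is green; to be left alone, standing proud. It moves with the block; the block is level with its frame when this point is 40 mm above the bench.
- green_block (a joint): How far the green block has been pushed down into its frame, in m (down is positive). At 0 its face stands 12 mm above the frame's top edge; at 0.012 it is level. It starts between 0 and 0.004 (8 to 12 mm proud). The felt lining holds it: it slides at a steady push of about 3 N and stays wherever it is left, both ways. There is no stop at level: it can be pushed on down to 0.022 (10 mm below level), and pulled up to -0.02.
- knife: Palette knife, dark wood handle and narrow steel blade, 205 mm long, 24 mm wide, 18 mm high, lying flat; origin on the bench under the joint of handle and blade, blade to its +x. A bystander: not to be disturbed.
- stamp: Hand stamp: square 34 mm black rubber foot, dark wood grip, 58 mm high; origin centre of its underside. A bystander: not to be disturbed.
- brayer: Ink roller: black roller 44 mm in diameter and 110 mm long, red handle, about 172 mm over all, 44 mm high, lying down; origin on the bench under the roller's centre, handle to its -x. A bystander: not to be disturbed.
- ink_tin_a: Ink tin with a yellow label, 60 mm in diameter, 55 mm high; origin centre of its underside. A bystander: not to be disturbed.
- ink_tin_b: Ink tin with a plum label, 60 mm in diameter, 55 mm high; origin centre of its underside. A bystander: not to be disturbed.
- spray_bottle: Blue-grey spray bottle with a yellow head, 68 mm in diameter, 190 mm high; origin centre of its underside. A bystander: not to be disturbed.
Not all that is in view belongs to the job. What is shaped like the yellow_frame but blue is not meant.

How it is judged:
By the outcome, as a careful person would: the job done as asked, in the order asked, and still so for the second after the job is handed in, with the robot touching nothing.
It also fails if it takes over 51 s, if anything falls off the work surface, if the arm or the gripper's body presses on something with over 40 N, if the wrist force passes 120 N, or if a joint passes its speed limit or range.

## Working session

There is one attempt and no reset: what is moved stays moved. The work goes in short steps, Python scripts to look and compute and a tool call to move; the robot and the scene stay as the last step left them, time stands still between calls to the robot, and variables do not carry over. Pictures are saved under pics/ and viewed, and the job is handed in when it is done.

Besides the shell and the picture viewer there is one more tool, called after ">>>" as name([rows], argument=value, ...), one row to a line, values as JSON. arm_command: Moves the arm, as the interface text tells. Its arguments: {"type":"object","properties":{"steps":{"type":"array"}},"required":["steps"]}

```bash
ls; mkdir -p pics
python3 - <<'E'
from workcell import *
import cv2
print(observe()); print(tip_extent() if callable(tip_extent) else tip_extent)
for n in("top","side"):
    im=camera(n); cv2.imwrite(f"pics/{n}0.png",im[:,:,::-1]); m=camera_model(n); print(n,m)
E
```

```text
pics
{'time': 0.0, 'joints': array([-68.05444418,  36.05815481,   2.20029237,  86.99476985,
        -1.5461673 ,  57.08231488,  -1.14562927]), 'qvel': array([ 0.03135914,  0.02925848, -0.016649  ,  0.062849  ,  0.03531626,
        0.05753852,  0.0113303 ]), 'effort': array([ 2.01916606e-05, -5.63393104e+01,  1.22582886e+00, -1.93445581e+01,
        1.08931668e-02,  1.08044173e-02, -6.78483488e-06]), 'tool_pos': array([0.28174095, 0.5851191 , 0.2414038 ]), 'eef_rot': array([-1.79894372e+02,  6.73656564e-04,  1.54286980e+02]), 'ft_force': array([-0.06295403,  0.21323783,  0.32219889]), 'wrist_torque': array([-0.00827286, -0.03316981, -0.01566195]), 'opening': 0.08541131851299419}
0.011
top {'intrinsics': array([[423.60984083,   0.        , 323.63614888],
       [  0.        , 423.60984083, 202.64283115],
       [  0.        ,   0.        ,   1.        ]]), 'pose': array([[ 0.02061596, -0.99665507,  0.07908001,  0.40911085],
       [-0.99977842, -0.02021468,  0.00587165,  0.00890582],
       [-0.00425343, -0.07918354, -0.99685098,  1.5965231 ],
       [ 0.        ,  0.        ,  0.        ,  1.        ]])}
side {'intrinsics': array([[504.32034362,   0.        , 322.87699158],
       [  0.        , 504.32034362, 194.22746415],
       [  0.        ,   0.        ,   1.        ]]), 'pose': array([[ 0.99438481, -0.08142739,  0.06759018,  0.41674493],
       [-0.10579221, -0.7807083 ,  0.61587544, -0.88403921],
       [ 0.00261909, -0.61956769, -0.78493886,  1.22749191],
       [ 0.        ,  0.        ,  0.        ,  1.        ]])}
```

View pics/top0.png

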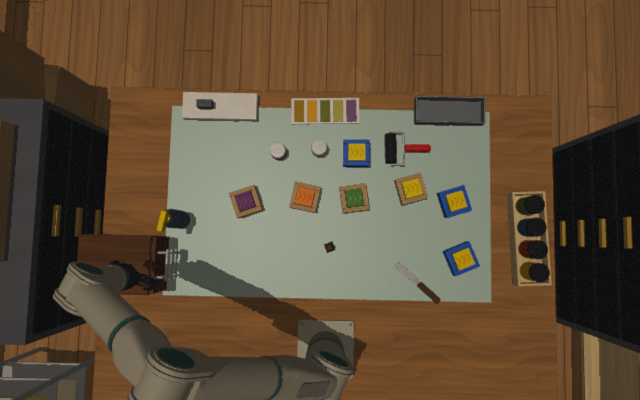

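View pics/side0.png

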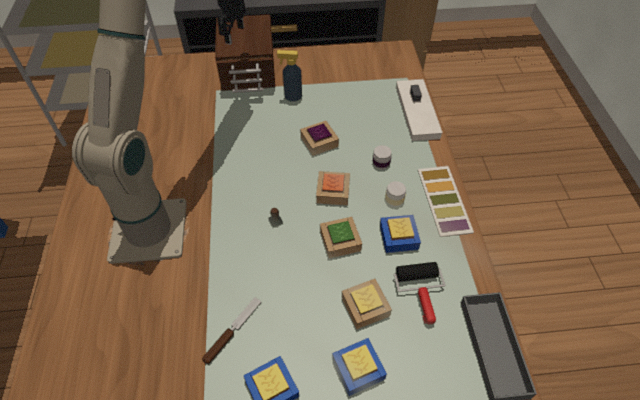

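Candidates in the top view:
- **Yellow blocks:** the pale-wood frame at (411,189) is the right one. The frames at (357,153), (455,201) and (461,258) are blue, so they are not meant.
- **Orange block:** (305,197).
- **Plum block:** (246,202).
- **Green block:** (354,198), to be left alone.

Next I'll check a close crop.

Run:
```python
import cv2,numpy as np
a=cv2.imread("pics/top0.png"); b=cv2.imread("pics/side0.png")
def c(im,u,v,r=28,s=264): return cv2.resize(im[v-r:v+r,u-r:u+r],(s,s),interpolation=cv2.INTER_CUBIC)
r1=np.hstack([c(a,411,189),c(a,305,197),c(a,246,202)])
r2=np.hstack([c(b,366,302),c(b,333,187),c(b,320,136)])
cv2.imwrite("pics/crop0.png",np.vstack([r1,r2]))
```

```text
(no output)
```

View pics/crop0.png

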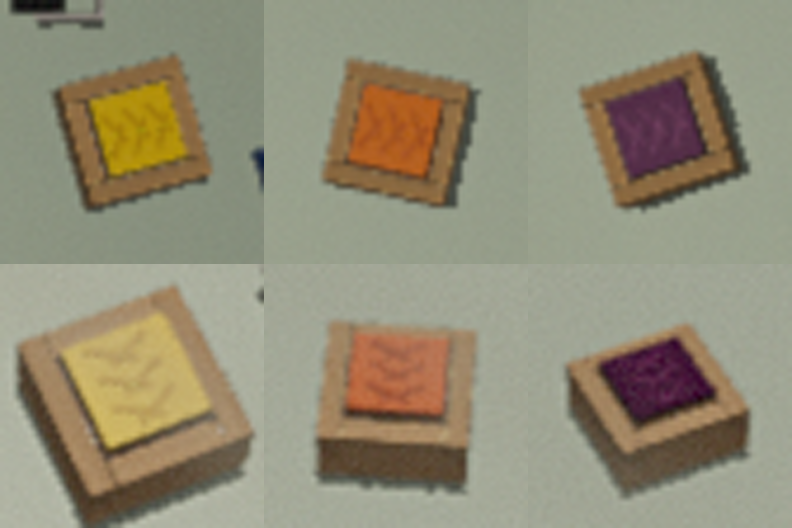

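```bash
cat > h.py <<'E'
from workcell import *
import cv2,numpy as np
from scipy.spatial.transform import Rotation as Ro
def ray(n,u,v,z):
    m=camera_model(n);P=m["pose"];d=P[:3,:3]@np.linalg.solve(m["intrinsics"],[u,v,1.]);o=P[:3,3]
    return o+d*(z-o[2])/d[2]
def proj(n,p):
    m=camera_model(n);P=m["pose"];q=m["intrinsics"]@(P[:3,:3].T@(np.asarray(p)-P[:3,3]));return q[:2]/q[2]
def shift(p,o=None):
    "mm in tool axes /50"
    o=o or observe(); R=Ro.from_euler('xyz',o['eef_rot'],degrees=True)
    return R.inv().apply(np.asarray(p)-o['tool_pos'])/0.05
def top(im,n,u,v,r,hue,smin=100):
    h=cv2.cvtColor(im,cv2.COLOR_BGR2HSV); m=cv2.inRange(h,(hue[0],smin,30),(hue[1],255,255))
    z=np.zeros_like(m); z[v-r:v+r,u-r:u+r]=m[v-r:v+r,u-r:u+r]
    z=cv2.morphologyEx(z,cv2.MORPH_OPEN,np.ones((3,3)))
    k,l,s,c=cv2.connectedComponentsWithStats(z); i=1+np.argmax(s[1:,4]); 
    return c[i],s[i]
E
python3 - <<'E'
from h import *
a=cv2.imread("pics/top0.png"); b=cv2.imread("pics/side0.png")
for nm,t,s,hue,sm in(("yellow",(411,189),(366,302),(22,34),(150,90)),("orange",(305,197),(333,187),(4,14),(180,130)),("plum",(246,202),(320,136),(135,175),(50,60)),("green",(354,198),(342,236),(35,85),(100,100))):
    for n,im,(u,v),k in(("top",a,t,sm[0]),("side",b,s,sm[1])):
        try:
            c,st=top(im,n,u,v,20,hue,k); print(nm,n,c,st,ray(n,*c,0.050).round(4), 'frame centre guess',ray(n,u,v,.04).round(4))
        except Exception as e: print(nm,n,e)
print(ray("top",180,218,.1),ray("top",330,246,.05),ray("top",278,150,.055),ray("top",319,148,.055))
E
```

```text
yellow top [411.62629758 187.9550173 ] [402 179  20  19 289] [ 0.5924 -0.3037  0.05  ] frame centre guess [ 0.5897 -0.3034  0.04  ]
yellow side [366.83606557 299.58548009] [352 285  30  28 427] [ 0.5935 -0.3127  0.05  ] frame centre guess [ 0.5918 -0.3143  0.04  ]
orange top [304.45955882 196.42279412] [296 188  18  18 272] [0.5532 0.0888 0.05  ] frame centre guess [0.5521 0.0873 0.04  ]
orange side [332.57575758 182.29393939] [322 174  22  17 330] [0.5523 0.0826 0.05  ] frame centre guess [0.5525 0.0723 0.04  ]
plum top [244.72161172 200.73260073] [236 191  19  20 273] [0.533  0.3074 0.05  ] frame centre guess [0.5292 0.3045 0.04  ]
plum side [318.69915254 132.17372881] [308 125  22  16 236] [0.532  0.3002 0.05  ] frame centre guess [0.5355 0.2921 0.04  ]
green top [354.09122807 197.50877193] [345 189  19  18 285] [ 0.5529 -0.0932  0.05  ] frame centre guess [ 0.552  -0.0935  0.04  ]
green side [340.41687345 231.79404467] [328 222  26  21 403] [ 0.5529 -0.099   0.05  ] frame centre guess [ 0.5567 -0.1069  0.04  ]
[0.46301527 0.52480722 0.1       ] [ 0.37430387 -0.00835479  0.05      ] [0.72273563 0.19030282 0.055     ] [0.73319359 0.03925091 0.055     ]
```

>>> arm_command([
  [0,[0,0,0],[0,0,0]],
  [0,[0,0,0],[0,0,0]],
  [0,[0,0,0],[0,0,0]],
  [0,[0,0,0],[0,0,0]],
])

```text
time: 0.6
tool_pos: [0.282, 0.5857, 0.2423]
eef_rot: [180.0, -0.0, 154.3]
ft_force: [-0.4, 0.6, 0.0]
opening: 0.0126
```

Run:
```python
from h import *
o=observe();print(tip_extent,o['opening'],o['tool_pos'])
for p in((.593,-.307,.15),(.593,-.307,.242)): print(shift(p,o))
R=Ro.from_euler('xyz',o['eef_rot'],degrees=True).as_matrix();print(R.round(3))
```

```text
0.011 0.01264900385985182 [0.28200781 0.58565026 0.24233686]
[-13.34997492 -13.38647035   1.84587968]
[-1.33499338e+01 -1.33863935e+01  5.87968506e-03]
[[-0.901  0.434 -0.   ]
 [ 0.434  0.901  0.   ]
 [ 0.     0.    -1.   ]]
```

>>> arm_command([
  [0,[-0.3,-0.3,0],[0,0,0]],
  [0,[-0.5,-0.5,0],[0,0,0]],
  [0,[-0.6,-0.6,0],[0,0,0]],
  [0,[-0.6,-0.6,0],[0,0,0]],
  [0,[-0.6,-0.6,0],[0,0,0]],
  [0,[-0.6,-0.6,0],[0,0,0]],
  [0,[-0.6,-0.6,0],[0,0,0]],
  [0,[-0.6,-0.6,0],[0,0,0]],
  [0,[-0.6,-0.6,0],[0,0,0]],
  [0,[-0.6,-0.6,0],[0,0,0]],
])

```text
time: 1.85
tool_pos: [0.4133, 0.2107, 0.2426]
eef_rot: [180.0, 0.0, 154.3]
ft_force: [1.0, 0.8, -0.0]
opening: -0.0001
```

>>> arm_command([
  [0,[-0.6,-0.6,0],[0,0,0]],
  [0,[-0.6,-0.6,0],[0,0,0]],
  [0,[-0.6,-0.6,0],[0,0,0]],
  [0,[-0.6,-0.6,0],[0,0,0]],
  [0,[-0.6,-0.6,0],[0,0,0]],
  [0,[-0.6,-0.6,0],[0,0,0]],
  [0,[-0.6,-0.6,0],[0,0,0]],
  [0,[-0.6,-0.6,0],[0,0,0]],
  [0,[-0.5,-0.5,0],[0,0,0]],
  [0,[-0.5,-0.5,0],[0,0,0]],
])

```text
time: 3.1
tool_pos: [0.5486, -0.1765, 0.2424]
eef_rot: [180.0, 0.0, 154.3]
ft_force: [0.9, 0.8, 0.2]
opening: -0.0002
```

Run:
```python
from h import *
o=observe();print(o['time'],tip_extent,o['opening'],o['tool_pos'],o['eef_rot'])
print(shift((.593,-.307,.15),o))
```

```text
3.1 0.011 -0.00016862932260678655 [ 0.54864311 -0.17646781  0.2424189 ] [1.79988760e+02 1.89600492e-02 1.54270366e+02]
[-1.93191453 -1.96703927  1.84863161]
```

>>> arm_command([
  [0,[-0.6,-0.6,0],[0,0,0]],
  [0,[-0.6,-0.6,0],[0,0,0]],
  [0,[-0.5,-0.5,0.3],[0,0,0]],
  [0,[-0.25,-0.25,0.6],[0,0,0]],
  [0,[0,0,0.6],[0,0,0]],
  [0,[0,0,0.5],[0,0,0]],
  [0,[0,0,0],[0,0,0]],
  [0,[0,0,0],[0,0,0]],
])

```text
time: 4.1
tool_pos: [0.5945, -0.3057, 0.1434]
eef_rot: [-180.0, 0.1, 154.3]
ft_force: [0.6, 0.3, 0.5]
opening: -0.0002
```

Run:
```python
from h import *
o=observe();print(o['time'],o['tool_pos'],o['eef_rot'],o['ft_force'])
print(shift((.593,-.307,.07),o))
tip=o['tool_pos']-[0,0,.011]
b=camera("side");a=camera("top")
print(proj("side",tip),proj("top",tip))
def c(im,u,v,r=40,s=390): return cv2.resize(im[v-r:v+r,u-r:u+r],(s,s),interpolation=cv2.INTER_CUBIC)
cv2.imwrite("pics/c1.png",np.hstack([c(a,411,189),c(b,366,290)])[:,:,::-1])
```

```text
4.1 [ 0.5944517  -0.30570791  0.14336466] [-1.79998749e+02  9.50779221e-02  1.54286068e+02] [0.55678346 0.33908132 0.48281532]
[ 0.01738154 -0.03584793  1.46726718]
[369.15132255 281.5233331 ] [417.02425893 184.68295592]
```

View pics/c1.png

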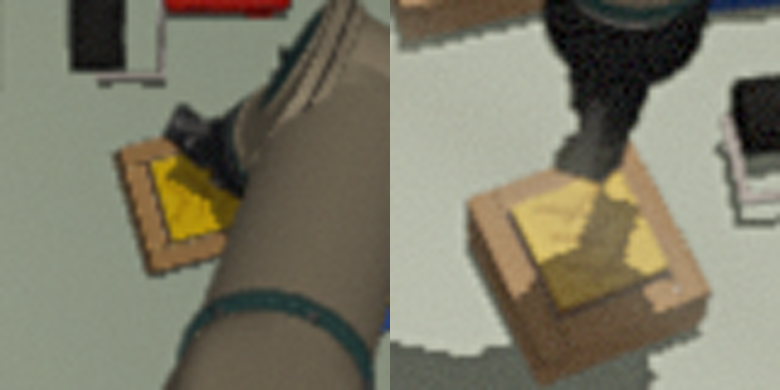

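The tip is above the yellow block, at about (368,283) in the side view, close to the projected (369,281.5). I'll descend now.

>>> arm_command([
  [0,[0,0,0.5],[0,0,0]],
  [0,[0,0,0.5],[0,0,0]],
  [0,[0,0,0.3],[0,0,0]],
  [0,[0,0,0.1],[0,0,0]],
  [0,[0,0,0],[0,0,0]],
  [0,[0,0,0],[0,0,0]],
])

```text
time: 4.95
tool_pos: [0.5944, -0.3058, 0.0733]
eef_rot: [-180.0, 0.1, 154.3]
ft_force: [-0.2, -0.4, -0.2]
opening: 0.0001
```

Run:
```python
from h import *
o=observe();print(o['time'],o['tool_pos'],o['eef_rot'],o['ft_force'])
b=camera("side")
def c(im,u,v,r=32,s=500): return cv2.resize(im[v-r:v+r,u-r:u+r],(s,s),interpolation=cv2.INTER_CUBIC)
cv2.imwrite("pics/c2.png",c(b,366,294)[:,:,::-1])
```

```text
4.95 [ 0.59441571 -0.30577177  0.07331996] [-1.79996076e+02  1.02018189e-01  1.54281010e+02] [-0.23197004 -0.44268175 -0.16079306]
```

View pics/c2.png

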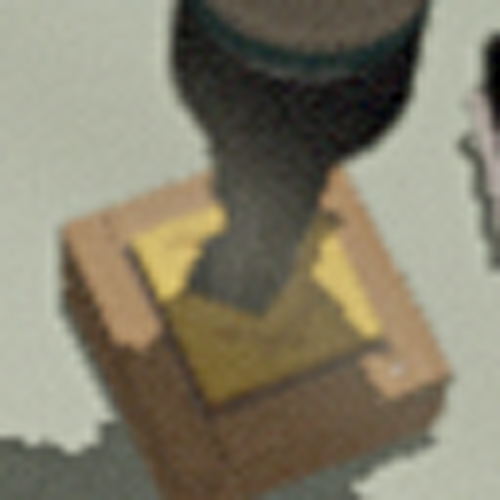

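The tip is over the middle of the yellow face, at about (366,292), and clear of the frame. I'll go down gently.

>>> arm_command([
  [0,[0,0,0.08],[0,0,0]],
  [0,[0,0,0.08],[0,0,0]],
  [0,[0,0,0.04],[0,0,0]],
  [0,[0,0,0.04],[0,0,0]],
  [0,[0,0,0.04],[0,0,0]],
  [0,[0,0,0.04],[0,0,0]],
  [0,[0,0,0.02],[0,0,0]],
  [0,[0,0,0],[0,0,0]],
])

```text
time: 6.0
tool_pos: [0.5937, -0.3053, 0.0552]
eef_rot: [180.0, -0.0, 154.3]
ft_force: [-0.4, 0.1, 0.4]
opening: 0.0
```

>>> arm_command([
  [0,[0,0,0.03],[0,0,0]],
  [0,[0,0,0],[0,0,0]],
])

```text
time: 6.25
tool_pos: [0.5937, -0.3054, 0.0536]
eef_rot: [-180.0, -0.0, 154.3]
ft_force: [-1.5, 0.5, 1.2]
opening: 0.0001
```

Run:
```python
from h import *
o=observe();print(o['time'],o['tool_pos'],o['ft_force'],tip_extent)
b=camera("side")
def c(im,u,v,r=32,s=500): return cv2.resize(im[v-r:v+r,u-r:u+r],(s,s),interpolation=cv2.INTER_CUBIC)
cv2.imwrite("pics/c3.png",c(b,366,294)[:,:,::-1])
```

```text
6.25 [ 0.59368475 -0.30537035  0.05362294] [-1.46832647  0.47838228  1.17041971] 0.011
```

View pics/c3.png

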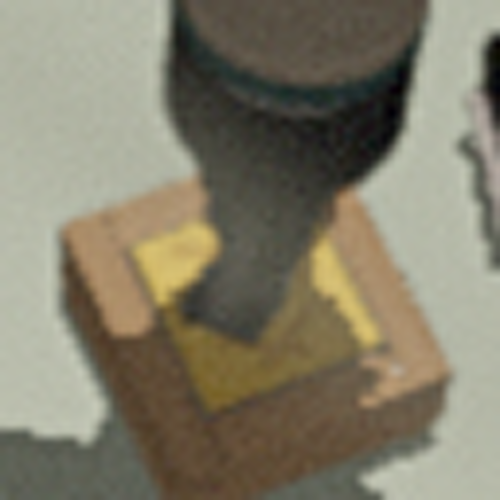

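>>> arm_command([
  [0,[0,0,-0.1],[0,0,0]],
  [0,[0,0,-0.6],[0,0,0]],
  [0,[0,0,-1],[0,0,0]],
  [0,[0,0,-1],[0,0,0]],
  [0,[0,0,-0.3],[0,0,0]],
  [0,[0,0,0],[0,0,0]],
])

```text
time: 7.05
tool_pos: [0.5942, -0.3056, 0.2048]
eef_rot: [180.0, 0.1, 154.3]
ft_force: [0.2, 0.6, -0.1]
opening: -0.0003
```

Run:
```python
from h import *
o=observe();print(o['time'],o['tool_pos'],o['ft_force'],tip_extent)
b=camera("side"); cv2.imwrite("pics/side1.png",b[:,:,::-1])
b0=cv2.imread("pics/side0.png")[:,:,::-1]
def c(im,u,v,r=32,s=390): return cv2.resize(im[v-r:v+r,u-r:u+r],(s,s),interpolation=cv2.INTER_CUBIC)
cv2.imwrite("pics/c4.png",np.hstack([c(b0,366,302),c(b,366,302)])[:,:,::-1])
```

```text
7.05 [ 0.59424177 -0.30558679  0.20481313] [ 0.20753945  0.63288652 -0.14775626] 0.011
```

View pics/c4.png

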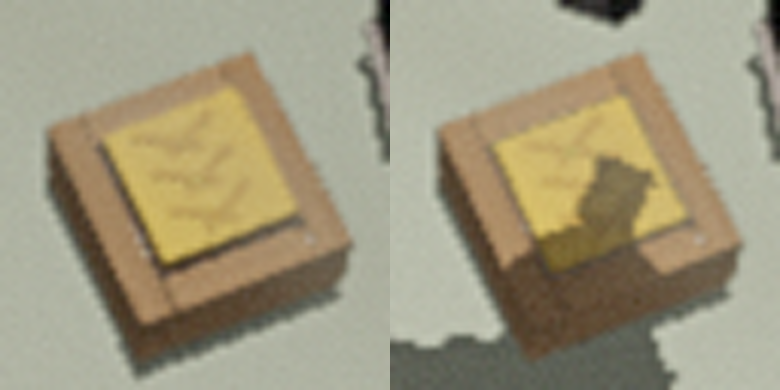

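>>> arm_command([
  [0,[0.2,0.4,-0.4],[0,0,0]],
  [0,[0.43,0.88,-0.1],[0,0,0]],
  [0,[0.43,0.88,0],[0,0,0]],
  [0,[0.43,0.88,0],[0,0,0]],
  [0,[0.43,0.88,0],[0,0,0]],
  [0,[0.2,0.4,0],[0,0,0]],
  [0,[0,0,0],[0,0,0]],
])

```text
time: 7.98
tool_pos: [0.5915, -0.0605, 0.2286]
eef_rot: [179.9, -0.1, 154.6]
ft_force: [0.3, -0.6, -1.1]
opening: -0.0004
```

```bash
cat > fit.py <<'E'
from h import *
from scipy.optimize import minimize
from scipy.ndimage import map_coordinates
def sq(n,x,y,yaw,h,s,k=60,inset=.06):
    c=np.array([[-1,-1],[1,-1],[1,1],[-1,1]])*s/2; co,si=np.cos(yaw),np.sin(yaw)
    c=c@np.array([[co,si],[-si,co]])+[x,y]
    t=np.linspace(inset,1-inset,k)[:,None]; out=[]
    for i in range(4):
        P=c[i]*(1-t)+c[(i+1)%4]*t
        uv=np.array([proj(n,(*p,h)) for p in P]); out.append(uv)
    return out
def edge(ch,uv,d=0.9):
    t=uv[-1]-uv[0]; t/=np.linalg.norm(t); nrm=np.array([-t[1],t[0]])
    f=lambda q:np.stack([map_coordinates(c,[q[:,1],q[:,0]],order=1,mode='nearest') for c in ch],-1)
    D=(f(uv+d*nrm)-f(uv-d*nrm))
    return np.linalg.norm(D,axis=1).clip(0,60).mean()
def chans(im): 
    im=cv2.GaussianBlur(im,(0,0),0.6).astype(float); return [im[...,i] for i in range(3)]
def fit(im,n,x,y):
    ch=chans(im)
    F=lambda p:-sum(edge(ch,e) for e in sq(n,p[0]/100,p[1]/100,p[2],.04,.098,30))
    # coarse
    best=min((F([x*100+dx,y*100+dy,w]),x*100+dx,y*100+dy,w) for w in np.arange(-.78,.78,.08) for dx in np.arange(-1,1.1,.5) for dy in np.arange(-1,1.1,.5))
    r=minimize(F,best[1:],method='Nelder-Mead',options=dict(initial_simplex=np.array([best[1:]]*4)+np.vstack([np.zeros(3),np.diag([.4,.4,.06])]),xatol=1e-3))
    p=r.x
    G=lambda q:sum(edge(ch,e) for e in sq(n,q[0]/100,q[1]/100,p[2],q[2],.062,30))
    hs=np.arange(.030,.0561,.001)
    sc=[G([p[0],p[1],h]) for h in hs]
    return p,-r.fun,hs,sc
E
python3 - <<'E'
from fit import *
o=observe();print(o['time'],o['tool_pos'])
b=camera("side"); cv2.imwrite("pics/side2.png",b[:,:,::-1])
t=camera("top"); cv2.imwrite("pics/top2.png",t[:,:,::-1])
print(proj("side",(.593,-.307,.05))-proj("side",(.593,-.307,.04)))
for f in("side0","side2"):
  im=cv2.imread(f"pics/{f}.png")
  for nm,x,y in(("yellow",.593,-.309),("orange",.553,.083),("plum",.532,.30),("green",.553,-.098)):
    if f=="side2" and nm!="yellow": continue
    p,s,hs,sc=fit(im,"side",x,y); i=np.argsort(sc)[::-1][:6]
    print(f,nm,p.round(3),round(s),[(round(hs[j]*1000),round(sc[j])) for j in i])
E
```

```text
7.975 [ 0.591514   -0.060531    0.22863916]
[ 0.27230642 -1.78031389]Traceback (most recent call last):
  File "<stdin>", line 10, in <module>
  File "fit.py", line 23, in fit
    best=min((F([x*100+dx,y*100+dy,w]),x*100+dx,y*100+dy,w) for w in np.arange(-.78,.78,.08) for dx in np.arange(-1,1.1,.5) for dy in np.arange(-1,1.1,.5))
  File "fit.py", line 23, in <genexpr>
    best=min((F([x*100+dx,y*100+dy,w]),x*100+dx,y*100+dy,w) for w in np.arange(-.78,.78,.08) for dx in np.arange(-1,1.1,.5) for dy in np.arange(-1,1.1,.5))
              ~^^^^^^^^^^^^^^^^^^^^^^^
  File "fit.py", line 21, in <lambda>
    F=lambda p:-sum(edge(ch,e) for e in sq(n,p[0]/100,p[1]/100,p[2],.04,.098,30))
                                        ~~^^^^^^^^^^^^^^^^^^^^^^^^^^^^^^^^^^^^^^
  File "fit.py", line 10, in sq
    uv=np.array([proj(n,(*p,h)) for p in P]); out.append(uv)
                 ~~~~^^^^^^^^^^
  File "h.py", line 8, in proj
    m=camera_model(n);P=m["pose"];q=m["intrinsics"]@(P[:3,:3].T@(np.asarray(p)-P[:3,3]));return q[:2]/q[2]
ValueError: time passes only in moves, steps and waits
```

```bash
sed -i 's/^def ray/import functools\n@functools.lru_cache\ndef cm(n): return camera_model(n)\ndef ray/; s/m=camera_model(n)/m=cm(n)/' h.py
sed -i 's/uv=np.array(\[proj(n,(\*p,h)) for p in P\])/m=cm(n);A=m["pose"];W=np.c_[P,np.full(len(P),h)];Q=(W-A[:3,3])@A[:3,:3]@m["intrinsics"].T;uv=Q[:,:2]\/Q[:,2:]/' fit.py
cat > run.py <<'E'
from fit import *
import sys
B=dict(yellow=(.593,-.309),orange=(.553,.083),plum=(.532,.30),green=(.553,-.098))
for a in sys.argv[1:]:
    f,nms=a.split(":"); im=cv2.imread(f"pics/{f}.png")
    for nm in nms.split(","):
        p,s,hs,sc=fit(im,"top" if f[0]=="t" else "side",*B[nm]); i=np.argsort(sc)[::-1][:7]
        print(f,nm,p.round(3),round(s),[(round(hs[j]*1000),round(sc[j])) for j in i])
E
python3 run.py side0:yellow,orange,plum,green side2:yellow,plum
```

```text
side0 yellow [ 59.297 -30.809   0.286] 214 [(52, 189), (51, 189), (53, 188), (50, 187), (54, 186), (49, 185), (55, 182)]
side0 orange [55.384  8.417 -0.191] 187 [(53, 156), (54, 156), (52, 155), (51, 154), (50, 152), (55, 152), (49, 149)]
side0 plum [53.385 30.287  0.336] 221 [(46, 240), (47, 239), (45, 234), (48, 233), (44, 221), (49, 218), (43, 210)]
side0 green [55.316 -9.709  0.162] 218 [(45, 226), (44, 223), (46, 216), (43, 213), (47, 205), (42, 203), (51, 200)]
side2 yellow [ 59.298 -30.825   0.288] 215 [(43, 197), (44, 197), (45, 194), (42, 192), (46, 190), (47, 185), (41, 180)]
side2 plum [53.356 30.303  0.341] 224 [(46, 240), (47, 240), (45, 238), (48, 235), (44, 228), (49, 220), (43, 216)]
```

Run:
```python
import cv2,numpy as np
b0=cv2.imread("pics/side0.png");b=cv2.imread("pics/side2.png")
def c(im,u,v,r=32,s=390): return cv2.resize(im[v-r:v+r,u-r:u+r],(s,s),interpolation=cv2.INTER_CUBIC)
cv2.imwrite("pics/c5.png",np.hstack([c(b0,366,302),c(b,366,302)]))
```

```text
(no output)
```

View pics/c5.png

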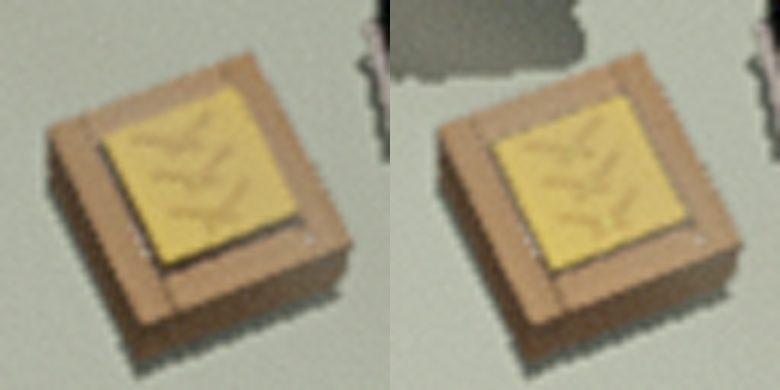

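The fit puts the yellow face at about 43 mm, and the fingertips stopped at 42.6 mm, so the 11 mm tip extent holds. I'll go back and push the last couple of millimetres.

Run:
```python
from h import *
o=observe();print(shift((.593,-.308,.0733),o),o['eef_rot'],o['tool_pos'])
```

```text
[-2.13202551 -4.36198359  3.11287004] [-1.79945773e+02 -1.29004533e-02  1.54290093e+02] [ 0.5916621  -0.06512952  0.22876101]
```

>>> arm_command([
  [0,[-0.2,-0.4,0],[0,0,0]],
  [0,[-0.43,-0.88,0],[0,0,0]],
  [0,[-0.43,-0.88,0],[0,0,0]],
  [0,[-0.43,-0.88,0],[0,0,0]],
  [0,[-0.43,-0.88,0],[0,0,0]],
  [0,[-0.21,-0.44,0.3],[0,0,0]],
  [0,[0,0,0.7],[0,0,0]],
  [0,[0,0,0.7],[0,0,0]],
  [0,[0,0,0.6],[0,0,0]],
  [0,[0,0,0.3],[0,0,0]],
])

```text
time: 9.32
tool_pos: [0.5918, -0.3061, 0.0959]
eef_rot: [180.0, -0.3, 154.3]
ft_force: [-0.5, 1.0, 0.3]
opening: 0.0001
```

>>> arm_command([
  [0,[0,0,0.2],[0,0,0]],
  [0,[0,0,0],[0,0,0]],
  [0,[0,0,0],[0,0,0]],
])

```text
time: 9.7
tool_pos: [0.5941, -0.3077, 0.0899]
eef_rot: [180.0, 0.1, 154.3]
ft_force: [0.8, -0.6, 0.0]
opening: -0.0001
```

Run:
```python
from h import *
o=observe();print(shift((.593,-.308,.0733),o),o['eef_rot'],o['tool_pos'],o['ft_force'])
```

```text
[ 0.01757709 -0.01383492  0.33166188] [1.79999979e+02 1.10840051e-01 1.54282409e+02] [ 0.59406307 -0.30774423  0.08988476] [ 0.7745842  -0.62991724  0.00692308]
```

>>> arm_command([
  [0,[0,0,0.3],[0,0,0]],
  [0,[0,0,0.2],[0,0,0]],
  [0,[0,0,0.1],[0,0,0]],
  [0,[0,0,0.06],[0,0,0]],
  [0,[0,0,0.04],[0,0,0]],
  [0,[0,0,0.03],[0,0,0]],
  [0,[0,0,0],[0,0,0]],
  [0,[0,0,0],[0,0,0]],
])

```text
time: 10.7
tool_pos: [0.5934, -0.3075, 0.0525]
eef_rot: [-180.0, 0.0, 154.3]
ft_force: [-0.8, 0.2, 1.3]
opening: -0.0001
```

>>> arm_command([
  [0,[0,0,0],[0,0,0]],
])

```text
time: 10.82
tool_pos: [0.5934, -0.3074, 0.0525]
eef_rot: [-180.0, 0.0, 154.3]
ft_force: [-1.0, 0.6, 0.7]
opening: -0.0003
```

>>> arm_command([
  [0,[0,0,0.015],[0,0,0]],
  [0,[0,0,0.012],[0,0,0]],
  [0,[0,0,0],[0,0,0]],
  [0,[0,0,0],[0,0,0]],
])

```text
time: 11.32
tool_pos: [0.5934, -0.3075, 0.051]
eef_rot: [-180.0, 0.0, 154.3]
ft_force: [-0.7, -0.2, 2.8]
opening: 0.0003
```

>>> arm_command([
  [0,[0,0,0],[0,0,0]],
])

```text
time: 11.45
tool_pos: [0.5935, -0.3074, 0.051]
eef_rot: [-180.0, 0.0, 154.3]
ft_force: [-0.1, -1.2, 2.8]
opening: 0.0
```

Yellow now reads level: the tip is at 40.0 mm with 2.8 N of contact. I'll lift, move above orange, and check yellow by picture before touching orange.

>>> arm_command([
  [0,[0,0,-0.1],[0,0,0]],
  [0,[0,0,-0.6],[0,0,0]],
  [0,[0,0,-1],[0,0,0]],
  [0,[0,0,-0.9],[0,0,0]],
  [0,[0.2,0.4,-0.4],[0,0,0]],
  [0,[0.43,0.7,0],[0,0,0]],
  [0,[0.5,0.8,0],[0,0,0]],
  [0,[0.5,0.8,0],[0,0,0]],
  [0,[0.5,0.8,0],[0,0,0]],
  [0,[0.5,0.8,0],[0,0,0]],
])

```text
time: 12.7
tool_pos: [0.5666, -0.0532, 0.2001]
eef_rot: [180.0, -0.1, 154.4]
ft_force: [0.7, -0.0, -0.1]
opening: 0.0001
```

>>> arm_command([
  [0,[0.5,0.8,0],[0,0,0]],
  [0,[0.5,0.8,0],[0,0,0]],
  [0,[0.3,0.5,0],[0,0,0]],
  [0,[0.1,0.2,0],[0,0,0]],
  [0,[0,0,0],[0,0,0]],
])

```text
time: 13.32
tool_pos: [0.5544, 0.0779, 0.2005]
eef_rot: [-180.0, -0.0, 154.4]
ft_force: [-0.7, 0.2, 0.7]
opening: -0.0004
```

```bash
python3 - <<'E'
from h import *
o=observe();print(o['time'],shift((.554,.084,.0733),o),o['eef_rot'],o['tool_pos'],o['ft_force'])
b=camera("side"); cv2.imwrite("pics/side3.png",b[:,:,::-1])
def c(im,u,v,r=32,s=390): return cv2.resize(im[v-r:v+r,u-r:u+r],(s,s),interpolation=cv2.INTER_CUBIC)
cv2.imwrite("pics/c6.png",np.hstack([c(b,366,302),c(b,333,187)])[:,:,::-1])
E
python3 run.py side3:yellow,plum
```

```text
13.325 [0.05801573 0.10745598 2.54396897] [-1.79961384e+02 -4.74792864e-02  1.54374329e+02] [0.5544239  0.07793282 0.20049959] [-0.74498971  0.16550298  0.73380979]
side3 yellow [ 59.296 -30.802   0.287] 216 [(41, 201), (40, 200), (42, 198), (39, 193), (43, 191), (38, 182), (44, 182)]
side3 plum [52.153 29.664  0.207] 169 [(50, 138), (49, 137), (51, 137), (48, 134), (52, 133), (53, 129), (47, 128)]
```

View pics/c6.png

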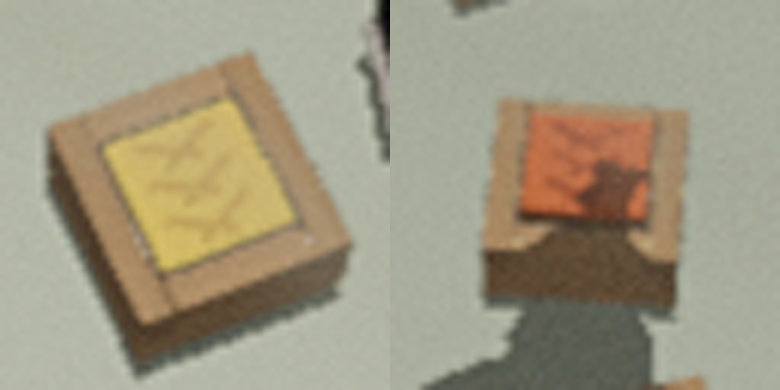

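Yellow looks flush at (366,302), with an even gap all round, and the fit gives 40–41 mm. The fingertips are over orange at (333,187), so I'll go down there.

>>> arm_command([
  [0,[0.06,0.1,0.3],[0,0,0]],
  [0,[0,0,0.7],[0,0,0]],
  [0,[0,0,0.7],[0,0,0]],
  [0,[0,0,0.5],[0,0,0]],
  [0,[0,0,0.2],[0,0,0]],
  [0,[0,0,0.1],[0,0,0]],
  [0,[0,0,0],[0,0,0]],
  [0,[0,0,0],[0,0,0]],
])

```text
time: 14.38
tool_pos: [0.5551, 0.0832, 0.0768]
eef_rot: [179.9, 0.1, 154.3]
ft_force: [0.7, 0.2, 0.3]
opening: 0.0001
```

Run:
```python
from h import *
o=observe();print(o['time'],shift((.554,.084,.0511),o),o['eef_rot'],o['tool_pos'],o['ft_force'])
```

```text
14.375 [0.02718374 0.00394865 0.51388641] [1.79942318e+02 7.67303928e-02 1.54277271e+02] [0.55509658 0.08322385 0.07679591] [0.71242066 0.19611554 0.28095101]
```

Down 24 mm, leaving about 1.7 mm.

>>> arm_command([
  [0,[0,0,0.12],[0,0,0]],
  [0,[0,0,0.1],[0,0,0]],
  [0,[0,0,0.06],[0,0,0]],
  [0,[0,0,0.06],[0,0,0]],
  [0,[0,0,0.05],[0,0,0]],
  [0,[0,0,0.05],[0,0,0]],
  [0,[0,0,0.04],[0,0,0]],
  [0,[0,0,0],[0,0,0]],
  [0,[0,0,0],[0,0,0]],
])

```text
time: 15.5
tool_pos: [0.5547, 0.0832, 0.0519]
eef_rot: [180.0, 0.0, 154.3]
ft_force: [-0.4, -0.0, 0.9]
opening: -0.0
```

>>> arm_command([
  [0,[0,0,0],[0,0,0]],
])

```text
time: 15.62
tool_pos: [0.5546, 0.0832, 0.0519]
eef_rot: [180.0, 0.0, 154.3]
ft_force: [-0.2, -0.6, 0.3]
opening: 0.0001
```

>>> arm_command([
  [0,[0,0,0.01],[0,0,0]],
  [0,[0,0,0.007],[0,0,0]],
  [0,[0,0,0],[0,0,0]],
  [0,[0,0,0],[0,0,0]],
])

```text
time: 16.12
tool_pos: [0.5546, 0.0832, 0.0512]
eef_rot: [180.0, 0.0, 154.3]
ft_force: [-0.1, -0.6, 1.6]
opening: 0.0002
```

>>> arm_command([
  [0,[0,0,0],[0,0,0]],
])

```text
time: 16.25
tool_pos: [0.5546, 0.0832, 0.0512]
eef_rot: [180.0, 0.0, 154.3]
ft_force: [0.0, 1.3, 2.1]
opening: 0.0001
```

>>> arm_command([
  [0,[0,0,-0.1],[0,0,0]],
  [0,[0,0,-0.6],[0,0,0]],
  [0,[0,0,-1],[0,0,0]],
  [0,[0,0,-0.9],[0,0,0]],
  [0,[0.2,0.36,-0.4],[0,0,0]],
  [0,[0.5,0.8,0],[0,0,0]],
  [0,[0.5,0.8,0],[0,0,0]],
  [0,[0.5,0.8,0],[0,0,0]],
  [0,[0.4,0.7,0],[0,0,0]],
  [0,[0.18,0.32,0],[0,0,0]],
])

```text
time: 17.5
tool_pos: [0.5326, 0.3057, 0.201]
eef_rot: [180.0, -0.1, 154.5]
ft_force: [-0.0, 0.2, -0.1]
opening: -0.0004
```

>>> arm_command([
  [0,[0,0,0],[0,0,0]],
  [0,[0,0,0],[0,0,0]],
])

```text
time: 17.75
tool_pos: [0.5344, 0.3002, 0.2011]
eef_rot: [-179.9, 0.0, 154.1]
ft_force: [0.3, 0.1, 0.7]
opening: -0.0001
```

```bash
python3 - <<'E'
from h import *
o=observe();print(o['time'],shift((.534,.303,.0511),o),o['eef_rot'],o['tool_pos'],o['ft_force'])
b=camera("side"); cv2.imwrite("pics/side4.png",b[:,:,::-1])
def c(im,u,v,r=32,s=390): return cv2.resize(im[v-r:v+r,u-r:u+r],(s,s),interpolation=cv2.INTER_CUBIC)
cv2.imwrite("pics/c7.png",np.hstack([c(b,333,187),c(b,320,132)])[:,:,::-1])
E
python3 run.py side4:yellow,orange,green
```

```text
17.75 [0.03341193 0.05257826 2.99901215] [-1.79896657e+02  4.75031734e-02  1.54125129e+02] [0.53436201 0.30020319 0.20105644] [0.32271756 0.14995286 0.70849977]
side4 yellow [ 59.297 -30.808   0.286] 215 [(41, 202), (40, 200), (42, 199), (43, 193), (39, 192), (44, 183), (38, 181)]
side4 orange [55.416  8.532 -0.195] 193 [(40, 139), (41, 139), (39, 138), (42, 136), (38, 136), (37, 132), (43, 132)]
side4 green [55.324 -9.707  0.163] 219 [(45, 225), (44, 223), (46, 213), (43, 213), (42, 203), (47, 202), (51, 198)]
```

View pics/c7.png

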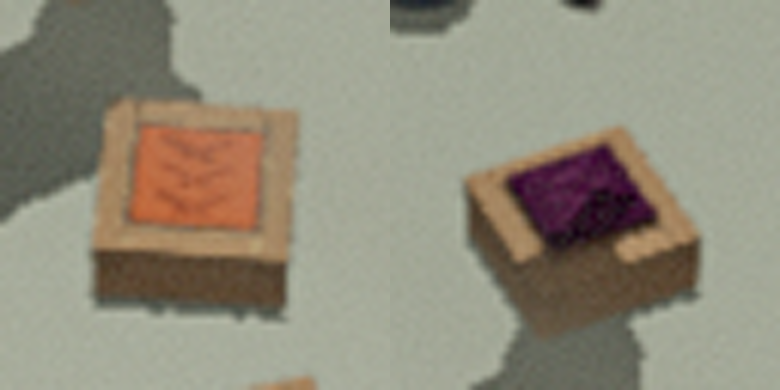

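Orange looks flush at (333,187), and the fit gives 40 mm. Green hasn't changed. The fingertips are over plum at (320,132), so I'll go down there.

>>> arm_command([
  [0,[0.03,0.05,0.3],[0,0,0]],
  [0,[0,0,0.7],[0,0,0]],
  [0,[0,0,0.7],[0,0,0]],
  [0,[0,0,0.5],[0,0,0]],
  [0,[0,0,0.2],[0,0,0]],
  [0,[0,0,0.1],[0,0,0]],
  [0,[0,0,0],[0,0,0]],
  [0,[0,0,0],[0,0,0]],
])

```text
time: 18.8
tool_pos: [0.5341, 0.3061, 0.077]
eef_rot: [179.9, 0.1, 154.3]
ft_force: [0.5, -0.1, -0.2]
opening: 0.0003
```

Run:
```python
from h import *
o=observe();print(o['time'],shift((.534,.303,.0511),o),o['eef_rot'],o['tool_pos'],o['ft_force'])
```

```text
18.8 [-0.02483934 -0.0577319   0.51834691] [1.79916530e+02 5.23850761e-02 1.54279679e+02] [0.53409607 0.30611585 0.07702038] [ 0.50701065 -0.1139103  -0.24062976]
```

>>> arm_command([
  [0,[-0.02,-0.04,0.12],[0,0,0]],
  [0,[0,0,0.1],[0,0,0]],
  [0,[0,0,0.06],[0,0,0]],
  [0,[0,0,0.06],[0,0,0]],
  [0,[0,0,0.05],[0,0,0]],
  [0,[0,0,0.05],[0,0,0]],
  [0,[0,0,0.03],[0,0,0]],
  [0,[0,0,0],[0,0,0]],
  [0,[0,0,0],[0,0,0]],
])

```text
time: 19.92
tool_pos: [0.5336, 0.3037, 0.0525]
eef_rot: [180.0, 0.0, 154.3]
ft_force: [-0.4, 0.1, 0.3]
opening: -0.0002
```

>>> arm_command([
  [0,[0,0,0],[0,0,0]],
])

```text
time: 20.05
tool_pos: [0.5336, 0.3036, 0.0525]
eef_rot: [180.0, 0.0, 154.3]
ft_force: [0.7, -0.4, 0.0]
opening: 0.0003
```

>>> arm_command([
  [0,[0,0,0.015],[0,0,0]],
  [0,[0,0,0.013],[0,0,0]],
  [0,[0,0,0],[0,0,0]],
  [0,[0,0,0],[0,0,0]],
])

```text
time: 20.55
tool_pos: [0.5337, 0.3036, 0.0513]
eef_rot: [180.0, 0.0, 154.3]
ft_force: [-0.2, -0.3, 2.1]
opening: 0.0001
```

>>> arm_command([
  [0,[0,0,0],[0,0,0]],
])

```text
time: 20.68
tool_pos: [0.5337, 0.3036, 0.0513]
eef_rot: [180.0, 0.0, 154.3]
ft_force: [0.7, -1.0, 2.4]
opening: -0.0
```

>>> arm_command([
  [0,[0,0,0.006],[0,0,0]],
  [0,[0,0,0],[0,0,0]],
])

```text
time: 20.92
tool_pos: [0.5336, 0.3036, 0.0509]
eef_rot: [180.0, 0.0, 154.3]
ft_force: [-0.1, 0.1, 1.9]
opening: 0.0001
```

>>> arm_command([
  [0,[0,0,-0.1],[0,0,0]],
  [0,[0,0,-0.6],[0,0,0]],
  [0,[0,0,-1],[0,0,0]],
  [0,[0,0,-1],[0,0,0]],
  [0,[0,0,-0.6],[0,0,0]],
  [0,[-0.5,0.1,-0.2],[0,0,0]],
  [0,[0.6,0.1,0],[0,0,0]],
  [0,[0.6,0.1,0],[0,0,0]],
  [0,[0.6,0.1,0],[0,0,0]],
  [0,[0,0,0],[0,0,0]],
])

```text
time: 22.18
tool_pos: [0.4808, 0.3521, 0.2259]
eef_rot: [-180.0, -0.1, 154.6]
ft_force: [-0.9, 0.4, 0.1]
opening: 0.0001
```

```bash
python3 - <<'E'
from h import *
o=observe();print(o['time'],o['tool_pos'],o['ft_force'])
b=camera("side"); cv2.imwrite("pics/side5.png",b[:,:,::-1])
E
python3 run.py side5:yellow,orange,plum,green
```

```text
22.175 [0.48081296 0.35210861 0.22589579] [-0.86133961  0.4175889   0.11002073]
side5 yellow [ 59.298 -30.798   0.287] 215 [(41, 201), (40, 200), (42, 197), (39, 194), (43, 190), (38, 184), (44, 180)]
side5 orange [55.401  8.515 -0.184] 188 [(40, 136), (41, 136), (39, 135), (42, 134), (38, 133), (43, 130), (37, 130)]
side5 plum [53.315 30.376  0.367] 182 [(40, 219), (39, 219), (41, 218), (38, 218), (42, 217), (43, 215), (37, 215)]
side5 green [55.322 -9.706  0.162] 218 [(45, 225), (44, 224), (43, 215), (46, 214), (42, 205), (47, 202), (51, 199)]
```

View pics/side5.png

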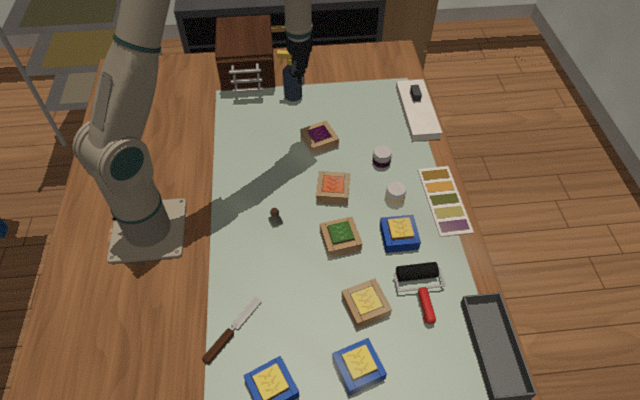

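All three blocks look flush: yellow (366,300), orange (333,185) and plum (320,134). Green still stands proud at (342,234), and nothing else has moved. The gripper is clear, so I'll hand in.

```bash
python3 -c "
from workcell import *
print(hand_in())"
```

```text
the job is handed in; nothing more can be done
None
```

I pressed the yellow, orange and plum blocks down level with their frames, in that order, using only the shut fingertips from above. The job is handed in, at about 22 s of the 51 s allowed.

| Block | Fingertip height at the end of the push | Push force read there | Height from the last side picture |
|---|---|---|---|
| Yellow | 40.0 mm | 2.8 N | 40–41 mm |
| Orange | 40.2 mm | about 2 N | 40 mm |
| Plum | 39.9 mm | 1.9 N | 40 mm (weak fit) |

- **Yellow took two touches:** I stopped at about 42.6 mm to check the height by picture, then finished it. That was before I touched orange, and I did not go back to a paler block afterwards.
- **Green and the rest:** the green block's fit did not change from the first picture, and nothing else in the side view looked moved. The gripper partly hid the spray bottle in the last picture, but the fingertips stayed above its height near it.
- **Checks that disagreed or were weak:**
  - **Starting heights:** the picture fit gave plum about 46 mm and orange about 53 mm, outside the stated 48–52 mm.
  - **Plum at the end:** the arm's shadow fell close to it, so that fit cannot separate heights a few millimetres apart.
  - **What I relied on:** I went by the measured fingertip height for all three blocks. The pictures agree with it to about 1 mm for yellow, and more loosely for orange and plum.

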